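# Unhook a slicer blade cassette from its retaining dock and stand it on the tray

## Task

Take the white slicer blade cassette out of its steel retaining dock and stand it upright on the brown tray. It is held by its foot: draw it gently along the dock, away from the low retaining lip, until its heel stops under the higher ledge, tip it back so that the toe rises over the lip while the heel is still under the ledge, then draw it out toe first and set it down gently, foot flat inside the tray's rim. Never force it against the dock, and leave the loose things around it where they stand.

Things in the scene. Friction and masses are not known exactly. Their poses are not given: they have to be found in the camera images.
- cassette: White plastic blade cassette, about 160 g, loose in the dock. Origin: centre of the underside of its foot, z up. Foot 62 mm long (x -31 to +31), 44 wide (y), 8 thick; -x end = heel (rounded, radius 4), +x end = square toe. Upright grip on it: 14 mm thick (x -9 to +5), 40 wide (y -20 to +20), top at z = 96. Grip it from above near z = 75, fingers closing along the cassette's x.
- dock: Dock fixed to the worktop: black base plate 130 (x) by 78 (y) mm, 6 mm thick; the foot lies on it, toe towards the dock's +x. Origin: centre of the underside. A steel retaining frame, 60 mm wide with 10 mm high side rails 26 mm either side of the middle, is clamped on it rigidly, at a setting along x that differs by up to 16 mm from start to start and is NOT measured. Nothing is springy.
- pocket (a point): Point fixed on the base plate's top, dock x = -46, y = 0, z = 6 mm: mean place of the foot of the frame's stop wall, which is really within 8 mm of it in x. From the stop wall a ledge reaches 12 mm towards +x, underside 14, top 19 mm above the plate. At the start the heel end is 6 to 24 mm from the stop wall. Find it by feel, at 10 mm/s or less: 3 N show it, over 14 N between cassette and dock is too rough.
- lip (a point): Point fixed to the base plate, dock x = 18, y = 0, z = 21.5 mm: mean place of the free edge of the retaining lip's top, really within 8 mm of it in x but always 64 mm from the stop wall. The lip reaches 24 mm from there to its end wall; underside 10.5, top 15.5 mm above the plate. The toe starts 4 to 22 mm under it; with the heel at the stop wall the toe is 2 mm clear of it.
- toe (a point): Middle of the lower edge of the cassette's toe (cassette x = +31, y = 0, z = 0 mm). With the heel at the stop wall, tip the cassette about its heel, top towards the dock's -x: from about 0.31 rad the toe is above the lip, at about 0.55 rad the foot meets the ledge. At 0.40 rad it can be drawn out along its own length, toe first; after 30 mm the heel is free of the ledge.
- heel (a point): Centre of the rounded heel of the cassette (cassette x = -27, y = 0, z = +4 mm): the axis to tip it about.
- tray: Brown melamine tray, 144 mm (x) by 218 mm (y), 12 mm high, fixed on the worktop; origin: centre of the underside; flat inner floor 124 x 200 mm, 3 mm above the underside, within a rim.
- sweet: Wrapped sweet, 23x56x13 mm, bystander lying on the worktop; origin: centre of the underside.
- timer: Kitchen timer, 62 mm across, 44 mm high, bystander behind the work; origin: centre of the underside.
- spice_cube: Small black card box, 47x46x56 mm, bystander behind the work; origin: centre of the underside.
- salt_shaker: Salt shaker, 44 mm across, 90 mm high, bystander behind the work; origin: centre of the underside.
There are look-alikes about, which are no part of the job. Leave any blue look-alike of the cassette alone.

How it is judged:
By the outcome, as a careful person would: the job done as asked, in the order asked, and still so for the second after the job is handed in, with the robot touching nothing.
It also fails if it takes over 64 s, if anything falls off the work surface, if the arm or the gripper's body presses on something with over 40 N, if the wrist force passes 120 N, or if a joint passes its speed limit or range.

## Robot

A 6-joint arm with a two-finger parallel gripper is mounted at the origin on a cart in front of the work surface, level with it; the furniture and walls round the work are solid. World frame = base frame: x ahead of the robot, y to its left, z up, the work surface at z = 0. Lengths are in mm, angles in rad, forces in N, time in s.
With the tool pointing down it reaches from about 400 to 925 mm from the base axis. Payload 12.5 kg.
Tool frame: the origin (TCP) lies at the centre of the arm's flange, where the gripper is bolted on; the fingertips stand 190 mm ahead of it and the grasp point (between the pads) lies 171 mm ahead of it; z points along the fingers, y is the line along which they close (so a half turn about z gives the same grasp; the last joint's range is limited). The gripper opens to 95 mm and grips with 3 to 60 N. Pads are 20 mm wide; open, the fingers measure 119 mm over their backs; the gripper's body (75 mm by 180 mm) begins 59 mm behind the grasp point.
Start: joints at [1.175, 0.491, 1.559, -0, 1.092, -0.106], TCP at [178.576, 598.945, 404.761] pointing down, gripper open.
Joint ranges: [-3.1, 3.1], [-0.84, 2.19], [0.05, 2.79], [-1.13, 4.28], [0.06, 2.93], [-2.69, 2.69]. Speed limits (rad/s): [2.22, 2.22, 2.79, 3.14, 3.14, 3.14].

## Interface

Orientations are given as [roll, pitch, yaw] about the fixed x, y, z axes, in that order (R = Rz(yaw) Ry(pitch) Rx(roll)).
In Python, from cell import env, read_camera, search_frame, cut_out gives the robot as it stands. The module is installed in compiled form; this text tells all that it offers.
- The arm moves only by the tool move_arm, never from a script. Its argument "commands" is a list of rows, each a list of 3 entries, a list of its own where there are three numbers: the shift along the world's x, y, z normalised to -1 to 1, where 1 is 0.03 m, then the turn about the world's z normalised to -1 to 1, where 1 is 0.08 rad, then the opening, from -1 (shut) to 1 (fully open), so that 0 is half open. A call has 1 to 20 rows; each row shifts and turns the commanded pose from where the row before left it; what a row does not reach is not made up. A row lasts 1/12 s, in which the tool goes at most 41.7 mm and 7.16 degrees, less where a joint would pass 70% of its speed; a pose out of reach is approached as far as the arm can. A call with a number of a shift or a turn outside -1 to 1 is refused whole. A call with a gripper value outside its range is refused whole. The fingers move at their own pace and stop on an object; the grip force is fixed at half the most. Time passes only in rows, so rows that do not move let the fingers close. It gives the time, the measured TCP pose, the force, the opening and the grip force at its end, in the units of the state.
- env.state(): the state, without advancing time (a new reading comes with each control period).
- read_camera(name): name is "scene" or "top" or "wrist"; returns a dict with "image" (384x512x3 uint8, red, green, blue), "fx", "fy", "cx", "cy" (pixels), "rvec" (rotation vector, rad) and "tvec" (3), from world to camera coordinates, as OpenCV has them. Camera axes: x right, y down, z forward; pixel columns grow to the right and rows downward; lengths in mm; the calibration is good to about 2 mm. A picture is of the moment at which its call begins. There is no depth.
- env.job_done(): hands the job in; it is judged then, once.
Trained networks look in a picture, given as the dict that the camera call returned (one of the last four; its "shot" number tells which), for a name from the list of things; names that differ only in an ending like _2 or _b are one class to them, and where a whole thing is asked for, a point or a joint stands for the part that bears it (a point fixed in the world has none). Each returns a list of dicts, best first, with "confidence" (0 to 1); they miss things now and then, are a little off and sometimes report something else, mostly with a low value. They report only what shows in the picture. A call takes as long as a camera call. They do not tell look-alikes from the thing itself.
- search_frame(thing, picture): "at" ([column, row] in pixels, amid what is visible of it).
- cut_out(thing, picture): "region" (384x512 bool, what is visible of it) and "at" ([column, row] in pixels, amid what is visible of it).
The state is a dict: "t": time; "joints": joint angles; "qvel": joint speeds; "tau": joint torques, N m; "eef_pos": TCP position; "tcp_rot": TCP orientation; "ft_force": force on the tool from outside, world axes, zero at the start; "moment": the same for the moment, N m; "opening": opening from 0.0 (shut) to 1.0 (fully open); "grip_force": force on a finger pad.
Only numpy, scipy, OpenCV 4.12 (cv2) and the standard library are available. Lean on these libraries where they do the work, as an engineer would, in place of code of your own. Each camera call takes 0.05 s, during which the arm holds its last target. There are 200 camera calls.

## Working session

There is one attempt and no reset: what is moved stays moved. The work goes in short steps, Python scripts to look and compute and a tool call to move; the robot and the scene stay as the last step left them, time stands still between calls to the robot, and variables do not carry over. Pictures are saved under pics/ and viewed, at most 10 in all, crops included, and the job is handed in when it is done.

Besides the shell and the picture viewer there is one more tool, called as name(argument=value, ...) on one line, values as JSON. move_arm: Moves the arm, as the interface text tells. Its arguments: {"type":"object","properties":{"commands":{"type":"array","items":{"type":"array"}}},"required":["commands"]}

```bash
mkdir -p pics; cat > h.py <<'E'
from cell import env, read_camera, search_frame, cut_out
import cv2, numpy as np
def ray(p,uv):
    R=cv2.Rodrigues(np.array(p["rvec"],float))[0]; t=np.array(p["tvec"],float).ravel()
    d=R.T@np.array([(uv[0]-p["cx"])/p["fx"],(uv[1]-p["cy"])/p["fy"],1]); return -R.T@t,d
def atz(p,uv,z):
    c,d=ray(p,uv); return (c+d*(z-c[2])/d[2])
def proj(p,X):
    K=np.array([[p["fx"],0,p["cx"]],[0,p["fy"],p["cy"]],[0,0,1.]])
    return cv2.projectPoints(np.array(X,float).reshape(-1,3),np.array(p["rvec"],float),np.array(p["tvec"],float),K,None)[0].reshape(-1,2)
def save(p,n,crop=None,s=1):
    im=p["image"][:,:,::-1]
    if crop: im=im[crop[1]:crop[3],crop[0]:crop[2]]
    cv2.imwrite("pics/"+n,cv2.resize(im,None,fx=s,fy=s,interpolation=cv2.INTER_CUBIC))
E
python3 - <<'E'
from h import *
s=env.state();print(s)
a=read_camera("scene");b=read_camera("top")
for n,p in(("scene",a),("top",b)):
    for th in("cassette","dock","tray","sweet","timer","spice_cube","salt_shaker"):
        print(n,th,[(np.round(atz(p,r["at"],0)[:2]),np.round(r["at"]),round(r["confidence"],2)) for r in search_frame(th,p)[:3]])
im=np.hstack([a["image"],b["image"]])[:,:,::-1]
cv2.imwrite("pics/1.png",cv2.resize(np.vstack([a["image"],b["image"]])[:,:,::-1],(400,600)))
save(b,"2.png",s=1.5)
E
```

```text
{'t': 0.0, 'joints': array([ 1.17543158e+00,  4.91539936e-01,  1.55948363e+00,  4.00598751e-06,
        1.09171247e+00, -1.05628081e-01]), 'qvel': array([-1.47780261e-04, -4.56845894e-04, -1.60048314e-04, -5.48977273e-04,
        4.69012414e-04, -7.10312206e-05]), 'tau': array([ 2.63574839e-03, -6.12655163e+01, -2.58179337e+01,  6.93340902e-02,
        4.82599635e-02, -9.61298156e-05]), 'eef_pos': array([178.53837315, 598.90595   , 404.16205175]), 'tcp_rot': array([-3.14045602e+00, -1.24081542e-04,  2.85185407e+00]), 'ft_force': array([0.09854232, 0.57947177, 0.09455725]), 'moment': array([0.03441121, 0.04253506, 0.02677158]), 'grip_force': 0.0, 'opening': 1.0023363929961941}
scene cassette [(array([507.,  93.]), array([236., 202.]), 0.78), (array([505., 436.]), array([174., 138.]), 0.7), (array([472., 260.]), array([195., 174.]), 0.63)]
scene dock [(array([441., 193.]), array([199., 192.]), 0.68)]
scene tray [(array([684., 242.]), array([251., 147.]), 0.69), (array([ 486., -207.]), array([299., 277.]), 0.67)]
scene sweet [(array([402.,  22.]), array([221., 236.]), 0.45)]
scene timer
[... 484 characters left out ...]
, 0.21)]
top cassette [(array([488.,  72.]), array([263., 214.]), 0.74), (array([447., 218.]), array([209., 229.]), 0.63), (array([491., 406.]), array([141., 214.]), 0.56)]
top dock [(array([448., 195.]), array([218., 229.]), 0.92)]
top tray [(array([ 479., -198.]), array([362., 216.]), 0.92), (array([398.,   7.]), array([287., 247.]), 0.45)]
top sweet [(array([410.,  -1.]), array([290., 242.]), 0.53)]
top timer [(array([641.,  21.]), array([281., 158.]), 0.67)]
top spice_cube [(array([678., 231.]), array([205., 145.]), 0.75), (array([641.,  20.]), array([281., 158.]), 0.49), (array([454., 225.]), array([207., 226.]), 0.48)]
top salt_shaker [(array([ 682., -110.]), array([328., 143.]), 0.8)]
```

View pics/2.png

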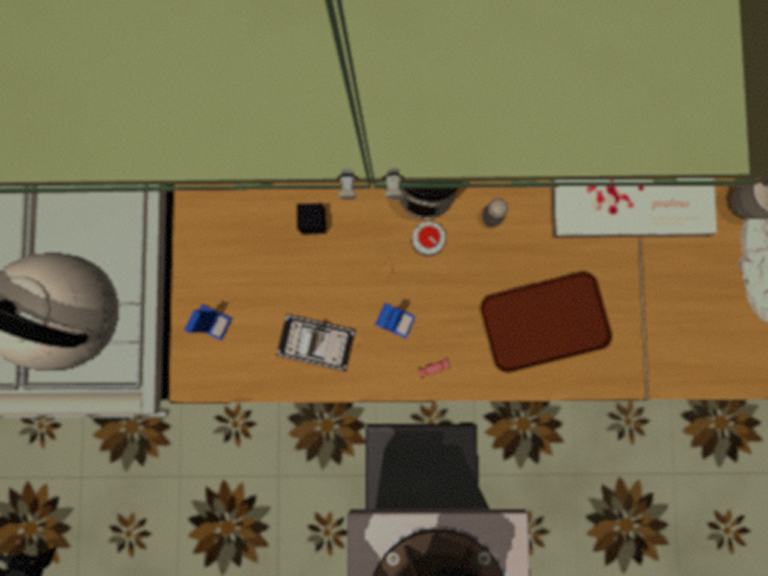

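View pics/1.png

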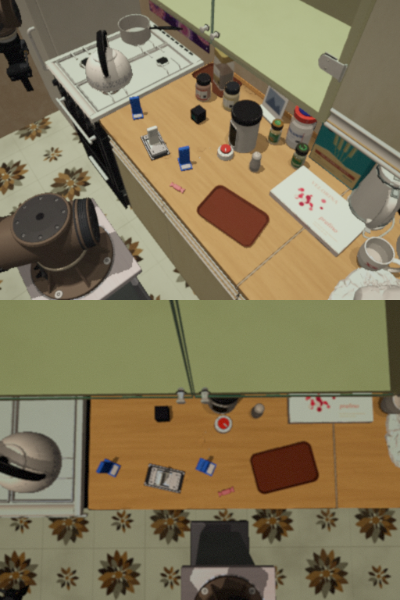

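```bash
python3 - <<'E'
from h import *
a=read_camera("scene");b=read_camera("top")
def rect(th,z,near):
    c=min(cut_out(th,b),key=lambda r:np.hypot(*(atz(b,r["at"],z)[:2]-near)))
    v,u=np.nonzero(c["region"]); 
    P=np.array([atz(b,(x,y),z)[:2] for x,y in zip(u,v)],np.float32)
    print(th,c["confidence"],cv2.minAreaRect(P))
rect("dock",6,(448,195)); rect("tray",6,(479,-198)); rect("cassette",40,(447,218)); rect("sweet",10,(400,0))
for th in("toe","heel","lip","pocket"):
    for n,p in(("s",a),("t",b)): print(th,n,[(np.round(atz(p,r["at"],10)[:2]),round(r["confidence"],2)) for r in search_frame(th,p)[:3]])
x=cv2.resize(b["image"][195:265,170:300],(780,420),interpolation=cv2.INTER_CUBIC)
save(b,"3a.png",(175,200,250,255),5); save(a,"3b.png",(170,145,245,215),5)
A=cv2.imread("pics/3a.png");B=cv2.imread("pics/3b.png")
cv2.imwrite("pics/3.png",np.hstack([A[:275],B[:275]]))
E
```

```text
dock 0.56 ((450.9625549316406, 215.90435791015625), (129.48727416992188, 78.24784088134766), 76.68904876708984)
tray 0.87 ((485.9311218261719, -198.5020751953125), (147.4424591064453, 219.44253540039062), 13.419318199157715)
cassette 0.73 ((452.5461120605469, 215.21466064453125), (50.394630432128906, 45.16617965698242), 80.76175689697266)Traceback (most recent call last):
  File "<stdin>", line 8, in <module>
  File "<stdin>", line 4, in rect
ValueError: min() iterable argument is empty
```

```bash
python3 - <<'E'
from h import *
a=read_camera("scene");b=read_camera("top")
for th in("toe","heel","lip","pocket","sweet"):
    for n,p in(("s",a),("t",b)): print(th,n,[(np.round(atz(p,r["at"],10)[:2]),round(r["confidence"],2)) for r in search_frame(th,p)[:3]])
save(b,"3a.png",(175,200,250,255),5); save(a,"3b.png",(170,145,245,215),5)
A=cv2.imread("pics/3a.png");B=cv2.imread("pics/3b.png")
cv2.imwrite("pics/3.png",np.hstack([A[:275],B[:275]]))
E
```

```text
toe s [(array([510., 436.]), 0.92), (array([510.,  85.]), 0.91), (array([463., 261.]), 0.73)]
toe t [(array([489.,  71.]), 0.94), (array([449., 220.]), 0.91), (array([493., 405.]), 0.74)]
heel s [(array([499.,  77.]), 0.93), (array([456., 244.]), 0.66), (array([514., 437.]), 0.56)]
heel t [(array([456., 217.]), 0.75), (array([488.,  69.]), 0.63), (array([484., 411.]), 0.63)]
lip s [(array([439., 174.]), 0.86), (array([677., 230.]), 0.66)]
lip t [(array([444., 194.]), 0.68), (array([635.,  25.]), 0.32)]
pocket s [(array([649.,  12.]), 0.71), (array([447., 195.]), 0.63)]
pocket t []
sweet s [(array([407.,  11.]), 0.49), (array([471., 243.]), 0.19)]
sweet t []
```

View pics/3.png

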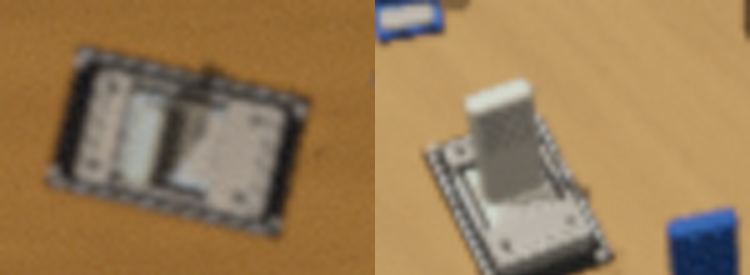

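move_arm(commands=[[[0.46,-0.638,0],-0.946,1],[[0.46,-0.638,0],-0.946,1],[[0.46,-0.638,0],-0.946,1],[[0.46,-0.638,0],-0.946,1],[[0.46,-0.638,0],-0.946,1],[[0.46,-0.638,0],-0.946,1],[[0.46,-0.638,0],-0.946,1],[[0.46,-0.638,0],-0.946,1],[[0.46,-0.638,0],-0.946,1],[[0.46,-0.638,0],-0.946,1],[[0.46,-0.638,0],-0.946,1],[[0.46,-0.638,0],-0.946,1],[[0.46,-0.638,0],-0.946,1],[[0.46,-0.638,0],-0.946,1],[[0.46,-0.638,0],-0.946,1],[[0.46,-0.638,0],-0.946,1],[[0.46,-0.638,0],-0.946,1],[[0.46,-0.638,0],-0.946,1],[[0.46,-0.638,0],-0.946,1],[[0.46,-0.638,0],-0.946,1]])

```text
t: 3.37
eef_pos: [455.1, 215.1, 404.9]
tcp_rot: [3.141, -0.0, 1.334]
ft_force: [-0.1, 0.4, 0.3]
opening: 1.0
grip_force: 0.0
```

move_arm(commands=[[[0,0,0],0,1],[[0,0,0],0,1],[[0,0,0],0,1]])

```text
t: 3.62
eef_pos: [454.3, 216.3, 404.7]
tcp_rot: [-3.141, -0.0, 1.339]
ft_force: [0.3, -0.1, 0.6]
opening: 1.0
grip_force: 0.0
```

```bash
python3 - <<'E'
from h import *
w=read_camera("wrist"); s=env.state(); print(s["eef_pos"],s["tcp_rot"],s["ft_force"])
print("cam",ray(w,(256,192)))
for th in("cassette","dock"):
    for z in((6,) if th=="dock" else (102,)):
        for c in cut_out(th,w)[:2]:
            v,u=np.nonzero(c["region"]); P=np.array([atz(w,q,z)[:2] for q in zip(u,v)],np.float32)
            print(th,z,c["confidence"],c["at"],cv2.minAreaRect(P))
for th in("toe","heel","lip","pocket"): print(th,[(r["at"],atz(w,r["at"],10)[:2],r["confidence"]) for r in search_frame(th,w)[:2]])
save(w,"4.png",s=1.5)
E
```

```text
[454.16822867 216.6104435  404.78060353] [-3.14150973e+00 -1.60926733e-05  1.33968526e+00] [-0.55050188  0.11135435  0.25408514]
cam (array([473.30791452, 293.56011963, 385.28502445]), array([-0.07080496, -0.26662976, -0.96124472]))
cassette 102 0.97 [251.5, 20.4] ((483.9531555175781, 371.258056640625), (37.23816680908203, 34.12632369995117), 65.37942504882812)
cassette 102 0.91 [303.2, 256.9] ((488.6790771484375, 131.6968994140625), (44.86982727050781, 41.27454376220703), 76.68644714355469)
dock 6 0.76 [258.6, 152.8] ((453.2648010253906, 215.64370727539062), (128.5993194580078, 77.57350158691406), 76.68656921386719)
toe [([255.8, 175.8], array([450.74378734, 211.90231758]), 0.84), ([304.0, 257.6], array([491.63686256,  74.09348173]), 0.82)]
heel [([306.3, 254.3], array([495.97438929,  78.68854079]), 0.73), ([250.4, 20.4], array([488.08493129, 395.43202149]), 0.69)]
lip [([258.0, 153.0], array([460.83410633, 241.48676721]), 0.69), ([256.5, 173.7], array([452.35209935, 214.52888988]), 0.56)]
pocket [([255.3, 150.7], array([458.04245223, 245.29173004]), 0.79)]
```

View pics/4.png

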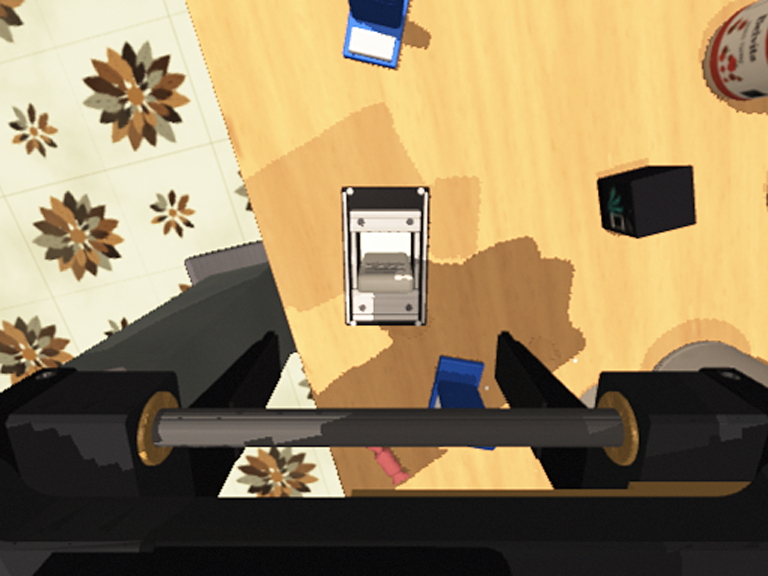

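```bash
python3 - <<'E'
from h import *
w=read_camera("wrist")
save(w,"5.png",(220,118,296,222),5.7)
ps=np.deg2rad(76.69); ex=-np.array([np.cos(ps),np.sin(ps)]); ey=np.array([-ex[1],ex[0]])
C=np.array([453.3,215.6])
f=lambda x,y,z:(proj(w,[*(C+x*ex+y*ey),z])[0]-[220,118])*5.7
for x in(-61,-46,18,42,65): print(x,f(x,0,6),f(x,0,21.5))
for x in(-40,-30,-20,-10,0,10): print("top",x,f(x,-20,102),f(x,20,102),"base",f(x,0,14))
E
```

```text
-61 [210.44507115  49.97863427] [210.17901772  53.70912459]
-46 [210.52042203 116.03531171] [210.26062519 122.45935131]
18 [210.82364946 381.8609649 ] [210.58824968 398.46665802]
42 [210.93028396 475.34256207] [210.70316743 495.27913071]
65 [211.02913341 561.9993688 ] [210.80955811 584.90797953]
top -40 [ 95.34588207 200.89504543] [321.69299168 200.89178213] base [210.4198581  145.81978557]
top -30 [ 96.54511958 256.92977376] [320.66295355 256.92441418] base [210.47071305 189.50505317]
top -20 [ 97.72096466 311.87148433] [319.65300667 311.86411047] base [210.52080035 232.53089643]
top -10 [ 98.87409515 365.75184896] [318.66256889 365.74253926] base [210.57013725 274.91213442]
top 0 [100.00516295 418.60132755] [317.69108032 418.59015709] base [210.61874049 316.66314547]
top 10 [101.11479523 470.44922547] [316.73800232 470.43626611] base [210.66662632 357.79788344]
```

View pics/5.png

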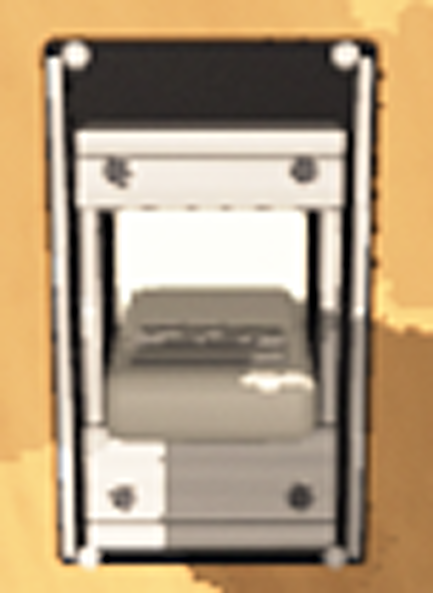

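move_arm(commands=[[[0,0.05,-0.6],0,1],[[0,0,-0.6],0,1],[[0,0,-0.6],0,1],[[0,0,-0.6],0,1],[[0,0,-0.6],0,1],[[0,0,-0.6],0,1],[[0,0,-0.6],0,1],[[0,0,-0.5],0,1],[[0,0,-0.4],0,1],[[0,0,0],0,1],[[0,0,0],0,0.3],[[0,0,0],0,0.1]])

```text
t: 5.02
eef_pos: [454.7, 217.8, 252.4]
tcp_rot: [3.141, -0.0, 1.338]
ft_force: [-0.6, 0.5, 0.2]
opening: 0.914
grip_force: 0.0
```

move_arm(commands=[[[0,0,0],0,0],[[0,0,0],0,-0.1],[[0,0,0],0,-0.2],[[0,0,0],0,-0.3],[[0,0,0],0,-0.4],[[0,0,0],0,-0.5],[[0,0,0],0,-1],[[0,0,0],0,-1],[[0,0,0],0,-1],[[0,0,0],0,-1]])

```text
t: 5.85
eef_pos: [454.5, 217.6, 251.8]
tcp_rot: [-3.141, 0.0, 1.338]
ft_force: [-2.6, -0.3, 3.1]
opening: 0.421
grip_force: 30.0
```

move_arm(commands=[[[0.005,0.023,0.005],0,-1],[[0.005,0.023,0.005],0,-1],[[0.005,0.023,0],0,-1],[[0.005,0.023,0],0,-1],[[0.005,0.023,0],0,-1],[[0.005,0.023,0],0,-1]])

```text
t: 6.35
eef_pos: [455.5, 221.9, 252.0]
tcp_rot: [3.142, 0.0, 1.338]
ft_force: [-0.4, -0.0, -1.2]
opening: 0.419
grip_force: 30.0
```

move_arm(commands=[[[0.003,0.013,0],0,-1],[[0.003,0.013,0],0,-1]])

```text
t: 6.52
eef_pos: [455.7, 222.6, 252.0]
tcp_rot: [3.141, 0.0, 1.338]
ft_force: [0.1, -0.7, -1.7]
opening: 0.42
grip_force: 30.0
```

move_arm(commands=[[[0.003,0.013,0],0,-1]])

```text
t: 6.6
eef_pos: [455.8, 223.0, 252.1]
tcp_rot: [3.141, 0.0, 1.338]
ft_force: [0.1, -0.1, -1.0]
opening: 0.418
grip_force: 30.0
```

move_arm(commands=[[[0.003,0.013,0],0,-1]])

```text
t: 6.68
eef_pos: [455.8, 223.4, 252.1]
tcp_rot: [3.142, 0.0, 1.338]
ft_force: [0.2, -0.4, -1.0]
opening: 0.416
grip_force: 30.0
```

move_arm(commands=[[[0.003,0.013,0],0,-1]])

```text
t: 6.77
eef_pos: [455.9, 223.8, 252.1]
tcp_rot: [3.142, 0.0, 1.338]
ft_force: [-0.1, -0.5, -1.4]
opening: 0.42
grip_force: 30.0
```

move_arm(commands=[[[0.003,0.013,0],0,-1]])

```text
t: 6.85
eef_pos: [456.0, 224.2, 252.1]
tcp_rot: [3.142, 0.0, 1.338]
ft_force: [0.0, -0.3, -1.4]
opening: 0.418
grip_force: 30.0
```

move_arm(commands=[[[0.003,0.013,0],0,-1]])

```text
t: 6.93
eef_pos: [456.1, 224.5, 252.1]
tcp_rot: [3.142, 0.0, 1.338]
ft_force: [0.1, 0.0, -2.0]
opening: 0.421
grip_force: 30.0
```

move_arm(commands=[[[0.003,0.013,0],0,-1]])

```text
t: 7.02
eef_pos: [456.2, 224.9, 252.1]
tcp_rot: [3.141, -0.0, 1.338]
ft_force: [-0.1, -0.6, -1.6]
opening: 0.421
grip_force: 30.0
```

move_arm(commands=[[[0.003,0.013,0],0,-1]])

```text
t: 7.1
eef_pos: [456.3, 225.3, 252.1]
tcp_rot: [3.142, 0.0, 1.338]
ft_force: [0.8, -0.2, -1.8]
opening: 0.42
grip_force: 30.0
```

move_arm(commands=[[[0.003,0.013,0],0,-1]])

```text
t: 7.18
eef_pos: [456.4, 225.7, 252.1]
tcp_rot: [3.141, 0.0, 1.338]
ft_force: [-1.1, 0.1, -1.9]
opening: 0.419
grip_force: 30.0
```

move_arm(commands=[[[0.003,0.013,0],0,-1]])

```text
t: 7.27
eef_pos: [456.5, 226.1, 252.1]
tcp_rot: [3.142, 0.0, 1.338]
ft_force: [-0.3, -2.0, -0.6]
opening: 0.423
grip_force: 30.0
```

```bash
python3 - <<'E'
from h import *
s=env.state(); print(s["ft_force"],s["moment"],s["eef_pos"])
E
```

```text
[-0.31936948 -1.96735224 -0.64991047] [-0.51760783  0.11222807 -0.07827068] [456.45134557 226.08854552 252.05693575]
```

move_arm(commands=[[[0.003,0.013,0],0,-1]])

```text
t: 7.35
eef_pos: [456.5, 226.4, 252.1]
tcp_rot: [-3.141, 0.0, 1.338]
ft_force: [-1.0, -4.5, 0.5]
opening: 0.42
grip_force: 30.0
```

move_arm(commands=[[[0.003,0.013,0],0,-1]])

```text
t: 7.43
eef_pos: [456.5, 226.6, 252.1]
tcp_rot: [-3.141, 0.001, 1.339]
ft_force: [-1.0, -6.1, 1.3]
opening: 0.419
grip_force: 30.0
```

move_arm(commands=[[[0.003,0.013,0.005],0,-1]])

```text
t: 7.52
eef_pos: [456.6, 226.9, 252.2]
tcp_rot: [-3.141, 0.001, 1.339]
ft_force: [-0.6, -6.7, -0.1]
opening: 0.421
grip_force: 30.0
```

move_arm(commands=[[[0.003,0.013,0.005],0,-1]])

```text
t: 7.6
eef_pos: [456.6, 227.2, 252.2]
tcp_rot: [-3.141, 0.001, 1.339]
ft_force: [-1.2, -7.8, -1.7]
opening: 0.418
grip_force: 30.0
```

```bash
python3 - <<'E'
from h import *
s=env.state(); print(s["ft_force"],s["moment"],s["eef_pos"],s["tcp_rot"])
E
```

```text
[-1.22077007 -7.81679839 -1.67671659] [-1.91062009  0.21344167 -0.01117757] [456.64340638 227.20373396 252.24579885] [-3.14075432e+00  1.46610737e-03  1.33858621e+00]
```

move_arm(commands=[[[0.003,0.013,0.005],0,-1]])

```text
t: 7.68
eef_pos: [456.7, 227.6, 252.4]
tcp_rot: [-3.141, 0.002, 1.339]
ft_force: [-0.8, -7.7, -1.1]
opening: 0.418
grip_force: 30.0
```

move_arm(commands=[[[0.002,0.01,0.004],0,-1]])

```text
t: 7.77
eef_pos: [456.8, 227.8, 252.4]
tcp_rot: [-3.141, 0.002, 1.339]
ft_force: [0.7, -7.9, -1.8]
opening: 0.419
grip_force: 30.0
```

move_arm(commands=[[[0.005,0.02,0.008],0,-1],[[0.005,0.02,0.008],0,-1],[[0.005,0.02,0.008],0,-1]])

```text
t: 8.02
eef_pos: [457.2, 229.7, 253.0]
tcp_rot: [-3.14, 0.002, 1.339]
ft_force: [0.9, -6.8, -2.8]
opening: 0.418
grip_force: 30.0
```

move_arm(commands=[[[0.005,0.022,0.007],0,-1],[[0.005,0.022,0.007],0,-1],[[0.005,0.022,0.007],0,-1],[[0.005,0.022,0.007],0,-1]])

```text
t: 8.35
eef_pos: [457.8, 232.3, 253.8]
tcp_rot: [-3.14, 0.002, 1.339]
ft_force: [-0.1, -6.5, -4.0]
opening: 0.418
grip_force: 30.0
```

move_arm(commands=[[[0.005,0.023,0.006],0,-1],[[0.005,0.023,0.006],0,-1],[[0.005,0.023,0.006],0,-1],[[0.005,0.023,0.005],0,-1],[[0.005,0.023,0.005],0,-1],[[0.005,0.023,0.005],0,-1]])

```text
t: 8.85
eef_pos: [458.7, 236.5, 254.8]
tcp_rot: [-3.141, 0.002, 1.339]
ft_force: [0.5, -6.0, -2.9]
opening: 0.419
grip_force: 30.0
```

move_arm(commands=[[[0.005,0.023,0.004],0,-1],[[0.005,0.023,0.004],0,-1],[[0.005,0.023,0.004],0,-1],[[0.005,0.023,0.004],0,-1],[[0.005,0.023,0.003],0,-1],[[0.005,0.023,0.003],0,-1]])

```text
t: 9.35
eef_pos: [459.7, 240.6, 255.6]
tcp_rot: [-3.141, 0.002, 1.339]
ft_force: [-0.4, -6.0, -1.4]
opening: 0.416
grip_force: 30.0
```

move_arm(commands=[[[0.005,0.023,0.003],0,-1],[[0.005,0.023,0.003],0,-1],[[0.006,0.023,0.003],0,-1],[[0.005,0.023,0.002],0,-1],[[0.006,0.023,0.002],0,-1],[[0.005,0.023,0.002],0,-1],[[0.006,0.023,0.002],0,-1],[[0.005,0.023,0.001],0,-1]])

```text
t: 10.02
eef_pos: [461.0, 246.1, 256.3]
tcp_rot: [-3.141, 0.002, 1.339]
ft_force: [-1.4, -7.0, 0.8]
opening: 0.417
grip_force: 30.0
```

move_arm(commands=[[[0.005,0.023,0.001],0,-1],[[0.006,0.023,0.001],0,-1],[[0.005,0.023,0],0,-1],[[0.006,0.023,0],0,-1],[[0.005,0.023,0],0,-1],[[0.006,0.023,0],0,-1],[[0.005,0.023,0],0,-1],[[0.006,0.023,-0.001],0,-1]])

```text
t: 10.68
eef_pos: [462.2, 251.6, 256.5]
tcp_rot: [-3.141, 0.001, 1.339]
ft_force: [-1.2, -5.6, 2.9]
opening: 0.42
grip_force: 30.0
```

move_arm(commands=[[[0.006,0.023,-0.001],0,-1],[[0.006,0.023,-0.001],0,-1],[[0.005,0.023,-0.001],0,-1],[[0.006,0.023,-0.001],0,-1],[[0.005,0.023,-0.001],0,-1]])

```text
t: 11.1
eef_pos: [463.1, 255.1, 256.3]
tcp_rot: [-3.141, 0.001, 1.339]
ft_force: [-1.9, -6.5, 1.5]
opening: 0.418
grip_force: 30.0
```

```bash
python3 - <<'E'
from h import *
w=read_camera("wrist");a=read_camera("scene")
save(w,"6a.png",(180,80,330,250),3); save(a,"6b.png",(150,110,240,212),5)
A=cv2.imread("pics/6a.png");B=cv2.imread("pics/6b.png")[:510]
cv2.imwrite("pics/6.png",cv2.resize(np.hstack([A[:510],B[:,:340]]),(790,510)))
E
```

```text
(no output)
```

View pics/6.png

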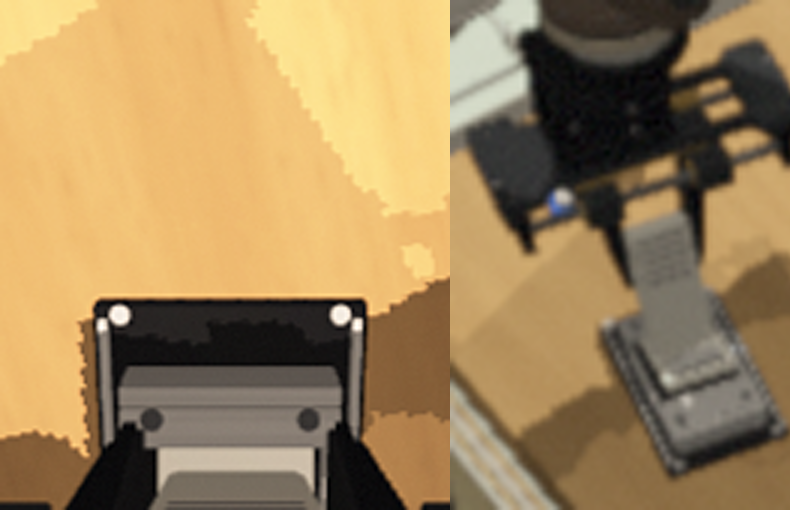

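move_arm(commands=[[[-0.005,-0.021,0.009],0,-1],[[-0.005,-0.021,0.009],0,-1],[[-0.005,-0.021,0.009],0,-1],[[-0.005,-0.021,0.009],0,-1]])

```text
t: 11.53
eef_pos: [462.8, 253.1, 257.4]
tcp_rot: [3.141, -0.0, 1.338]
ft_force: [0.5, 0.4, -1.1]
opening: 0.421
grip_force: 30.0
```

move_arm(commands=[[[-0.007,-0.03,0.013],0,-1],[[-0.007,-0.03,0.013],0,-1],[[-0.007,-0.03,0.013],0,-1],[[-0.007,-0.03,0.013],0,-1],[[-0.007,-0.03,0.013],0,-1],[[-0.007,-0.03,0.013],0,-1]])

```text
t: 12.03
eef_pos: [461.4, 247.5, 259.7]
tcp_rot: [3.141, -0.0, 1.338]
ft_force: [-0.1, 0.3, -1.5]
opening: 0.42
grip_force: 30.0
```

move_arm(commands=[[[-0.007,-0.03,0.013],0,-1],[[-0.007,-0.03,0.013],0,-1],[[-0.007,-0.03,0.013],0,-1],[[-0.007,-0.03,0.013],0,-1],[[-0.007,-0.03,0.013],0,-1],[[-0.007,-0.03,0.013],0,-1],[[-0.007,-0.03,0.013],0,-1],[[-0.007,-0.03,0.013],0,-1]])

```text
t: 12.7
eef_pos: [459.7, 240.3, 262.9]
tcp_rot: [3.141, -0.0, 1.338]
ft_force: [0.3, 0.8, -1.4]
opening: 0.42
grip_force: 30.0
```

move_arm(commands=[[[-0.0085,-0.036,0.0155],0,-1],[[-0.0085,-0.036,0.0155],0,-1],[[-0.0085,-0.036,0.0155],0,-1],[[-0.0085,-0.036,0.0155],0,-1],[[-0.0085,-0.036,0.0155],0,-1],[[-0.0085,-0.036,0.0155],0,-1],[[-0.0085,-0.036,0.0155],0,-1],[[-0.0085,-0.036,0.0155],0,-1],[[-0.0085,-0.036,0.0155],0,-1],[[-0.0085,-0.036,0.0155],0,-1]])

```text
t: 13.53
eef_pos: [457.2, 229.5, 267.5]
tcp_rot: [3.142, -0.0, 1.338]
ft_force: [0.9, 0.0, -1.3]
opening: 0.417
grip_force: 30.0
```

move_arm(commands=[[[-0.0085,-0.036,0.0155],0,-1],[[-0.0085,-0.036,0.0155],0,-1],[[-0.0085,-0.036,0.0155],0,-1],[[-0.0085,-0.036,0.0155],0,-1],[[-0.0085,-0.036,0.0155],0,-1],[[-0.0085,-0.036,0.0155],0,-1],[[-0.0085,-0.036,0.0155],0,-1],[[-0.0085,-0.036,0.0155],0,-1],[[-0.0085,-0.036,0.0155],0,-1],[[-0.0085,-0.036,0.0155],0,-1]])

```text
t: 14.37
eef_pos: [454.6, 218.7, 272.2]
tcp_rot: [3.141, -0.0, 1.338]
ft_force: [0.5, -1.2, -1.7]
opening: 0.418
grip_force: 30.0
```

move_arm(commands=[[[0,-0.05,0.1],0,-1],[[0,-0.05,0.2],0,-1],[[0,-0.05,0.4],0,-1],[[0,0,0.5],0,-1],[[0,0,0.5],0,-1],[[0,0,0.5],0,-1],[[0,0,0.5],0,-1],[[0,0,0.5],0,-1],[[0,0,0.4],0,-1],[[0,0,0.2],0,-1]])

```text
t: 15.2
eef_pos: [454.5, 214.2, 388.0]
tcp_rot: [3.14, -0.001, 1.338]
ft_force: [0.2, -0.4, -1.9]
opening: 0.42
grip_force: 30.0
```

move_arm(commands=[[[0.02,-0.2,0],0,-1],[[0.06,-0.4,0],0,-1],[[0.06,-0.6,0],0,-1],[[0.08,-0.8,0],0,-1],[[0.08,-0.8,0],0,-1],[[0.08,-0.8,0],0,-1],[[0.08,-0.8,0],0,-1],[[0.08,-0.8,0],0,-1],[[0.08,-0.8,0],0,-1],[[0.08,-0.8,0],0,-1],[[0.08,-0.8,0],0,-1],[[0.08,-0.8,0],0,-1],[[0.08,-0.8,0],0,-1],[[0.08,-0.8,0],0,-1],[[0.08,-0.8,0],0,-1],[[0.08,-0.8,0],0,-1],[[0.08,-0.6,0],0,-1],[[0.06,-0.5,0],0,-1],[[0.04,-0.3,0],0,-1],[[0.02,-0.1,0],0,-1]])

```text
t: 16.87
eef_pos: [495.9, -180.1, 385.5]
tcp_rot: [-3.141, -0.0, 1.337]
ft_force: [0.4, -0.5, -2.2]
opening: 0.42
grip_force: 30.0
```

```bash
python3 - <<'E'
from h import *
s=env.state();print(s["eef_pos"],s["tcp_rot"],s["ft_force"],s["t"])
a=read_camera("scene");b=read_camera("top")
for c in cut_out("tray",b)[:1]:
    v,u=np.nonzero(c["region"]);print(cv2.minAreaRect(np.array([atz(b,q,12)[:2] for q in zip(u,v)],np.float32)))
save(a,"7.png",(180,100,380,330),2.6)
E
```

```text
[ 495.86254691 -180.12606247  385.5100478 ] [-3.14078497e+00 -1.04323105e-04  1.33684931e+00] [ 0.43660906 -0.52206055 -2.21619597] 16.8667
((478.26171875, -166.134521484375), (146.3517303466797, 153.2567901611328), 12.87515926361084)
```

View pics/7.png

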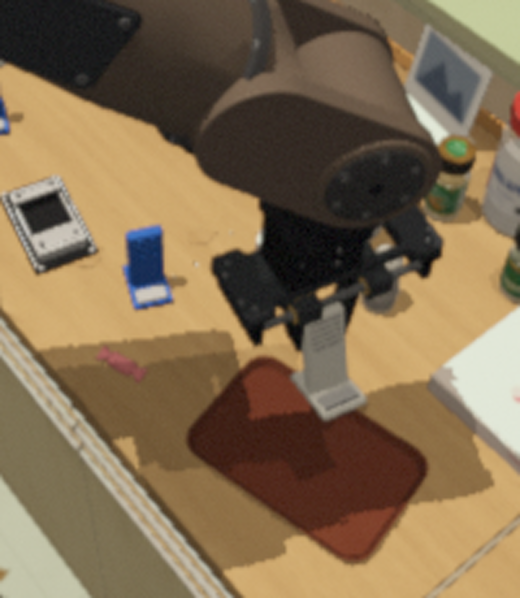

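move_arm(commands=[[[0,0.05,-0.2],0,-1],[[-0.03,0.1,-0.4],0,-1],[[-0.03,0.1,-0.6],0,-1],[[0,0.05,-0.6],0,-1],[[0,0,-0.6],0,-1],[[0,0,-0.6],0,-1],[[0,0,-0.5],0,-1],[[0,0,-0.3],0,-1],[[0,0,-0.15],0,-1],[[0,0,-0.1],0,-1],[[0,0,0],0,-1],[[0,0,0],0,-1]])

```text
t: 18.02
eef_pos: [494.4, -169.6, 265.1]
tcp_rot: [3.141, 0.0, 1.338]
ft_force: [0.8, -0.1, -1.3]
opening: 0.418
grip_force: 30.0
```

move_arm(commands=[[[0,0,-0.02],0,-1],[[0,0,-0.02],0,-1],[[0,0,-0.02],0,-1],[[0,0,-0.02],0,-1]])

```text
t: 18.35
eef_pos: [494.2, -169.7, 262.4]
tcp_rot: [3.141, 0.0, 1.338]
ft_force: [-0.2, -0.8, -1.5]
opening: 0.416
grip_force: 30.0
```

move_arm(commands=[[[0,0,-0.02],0,-1],[[0,0,-0.02],0,-1]])

```text
t: 18.52
eef_pos: [494.2, -169.7, 261.0]
tcp_rot: [3.141, 0.0, 1.338]
ft_force: [0.6, 0.2, -1.2]
opening: 0.418
grip_force: 30.0
```

move_arm(commands=[[[0,0,-0.02],0,-1],[[0,0,-0.02],0,-1]])

```text
t: 18.68
eef_pos: [494.2, -169.7, 259.7]
tcp_rot: [3.142, 0.0, 1.338]
ft_force: [0.2, 0.2, -1.7]
opening: 0.416
grip_force: 30.0
```

move_arm(commands=[[[0,0,-0.02],0,-1],[[0,0,-0.02],0,-1],[[0,0,-0.02],0,-1],[[0,0,-0.02],0,-1],[[0,0,-0.02],0,-1],[[0,0,-0.02],0,-1],[[0,0,-0.02],0,-1],[[0,0,-0.02],0,-1]])

```text
t: 19.35
eef_pos: [494.2, -169.7, 254.9]
tcp_rot: [3.141, 0.0, 1.338]
ft_force: [-0.3, 0.1, -2.0]
opening: 0.418
grip_force: 30.0
```

move_arm(commands=[[[0,0,-0.015],0,-1],[[0,0,-0.015],0,-1]])

```text
t: 19.52
eef_pos: [494.2, -169.7, 254.0]
tcp_rot: [3.142, 0.0, 1.338]
ft_force: [0.4, -0.3, -1.4]
opening: 0.418
grip_force: 30.0
```

move_arm(commands=[[[0,0,-0.015],0,-1]])

```text
t: 19.6
eef_pos: [494.2, -169.7, 253.6]
tcp_rot: [3.141, 0.0, 1.338]
ft_force: [-0.6, 0.1, -1.5]
opening: 0.417
grip_force: 30.0
```

move_arm(commands=[[[0,0,-0.015],0,-1]])

```text
t: 19.68
eef_pos: [494.2, -169.7, 253.2]
tcp_rot: [3.142, 0.0, 1.338]
ft_force: [-0.5, 0.3, -1.8]
opening: 0.416
grip_force: 30.0
```

move_arm(commands=[[[0,0,-0.012],0,-1]])

```text
t: 19.77
eef_pos: [494.2, -169.7, 252.8]
tcp_rot: [3.141, 0.0, 1.338]
ft_force: [-0.8, 0.3, -0.7]
opening: 0.416
grip_force: 30.0
```

move_arm(commands=[[[0,0,-0.012],0,-1]])

```text
t: 19.85
eef_pos: [494.2, -169.7, 252.5]
tcp_rot: [3.141, -0.0, 1.338]
ft_force: [0.9, 0.1, -1.7]
opening: 0.416
grip_force: 30.0
```

move_arm(commands=[[[0,0,-0.012],0,-1]])

```text
t: 19.93
eef_pos: [494.2, -169.7, 252.1]
tcp_rot: [3.141, 0.0, 1.338]
ft_force: [-0.0, 0.1, -1.6]
opening: 0.419
grip_force: 30.0
```

move_arm(commands=[[[0,0,-0.012],0,-1]])

```text
t: 20.02
eef_pos: [494.2, -169.7, 251.9]
tcp_rot: [3.141, 0.0, 1.338]
ft_force: [-1.4, 0.7, 5.9]
opening: 0.422
grip_force: 30.0
```

move_arm(commands=[[[0,0,0],0,-0.25]])

```text
t: 20.1
eef_pos: [494.2, -169.7, 251.9]
tcp_rot: [3.141, 0.0, 1.338]
ft_force: [0.5, 0.8, 1.0]
opening: 0.415
grip_force: 30.0
```

move_arm(commands=[[[0,0,0],0,-0.19]])

```text
t: 20.18
eef_pos: [494.2, -169.7, 251.9]
tcp_rot: [3.141, 0.0, 1.338]
ft_force: [0.4, 1.1, 2.1]
opening: 0.421
grip_force: 30.0
```

move_arm(commands=[[[0,0,0],0,-0.175]])

```text
t: 20.27
eef_pos: [494.2, -169.7, 251.9]
tcp_rot: [3.141, 0.0, 1.338]
ft_force: [-0.9, 0.9, 3.7]
opening: 0.421
grip_force: 30.0
```

move_arm(commands=[[[0,0,0],0,-0.165]])

```text
t: 20.35
eef_pos: [494.2, -169.7, 251.9]
tcp_rot: [3.141, 0.0, 1.338]
ft_force: [-1.2, 0.3, 3.4]
opening: 0.421
grip_force: 30.0
```

move_arm(commands=[[[0,0,0],0,-0.16]])

```text
t: 20.43
eef_pos: [494.2, -169.7, 251.9]
tcp_rot: [3.141, 0.0, 1.338]
ft_force: [-0.8, 0.9, 3.7]
opening: 0.416
grip_force: 30.0
```

move_arm(commands=[[[0,0,0],0,-0.155]])

```text
t: 20.52
eef_pos: [494.2, -169.7, 251.9]
tcp_rot: [3.141, 0.0, 1.338]
ft_force: [-1.6, -0.2, 4.8]
opening: 0.415
grip_force: 22.8
```

move_arm(commands=[[[0,0,0],0,-0.15]])

```text
t: 20.6
eef_pos: [494.3, -169.7, 251.8]
tcp_rot: [3.141, 0.0, 1.338]
ft_force: [0.1, 0.2, 0.0]
opening: 0.424
grip_force: 0.0
```

move_arm(commands=[[[0,0,0],0,-0.145]])

```text
t: 20.68
eef_pos: [494.3, -169.7, 251.7]
tcp_rot: [3.141, 0.0, 1.338]
ft_force: [0.2, -0.2, -0.4]
opening: 0.427
grip_force: 0.0
```

```bash
python3 - <<'E'
from h import *
a=read_camera("scene"); save(a,"8.png",(230,150,370,310),3.7)
E
```

```text
(no output)
```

View pics/8.png

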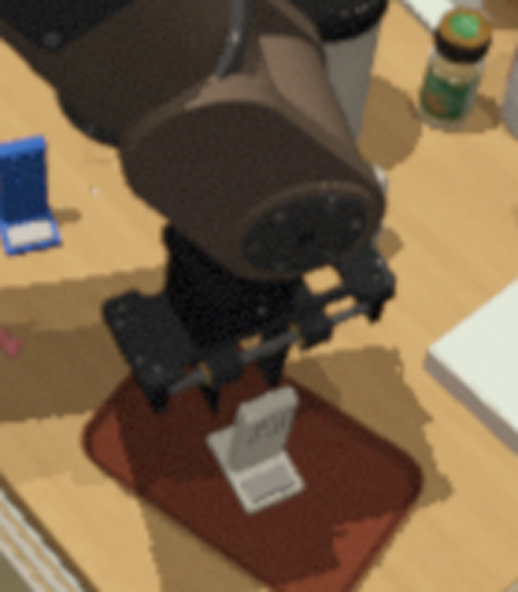

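move_arm(commands=[[[0.01,0.05,0.05],0,-0.14],[[0.02,0.1,0.2],0,-0.1],[[0,0,0.4],0,0],[[0,0,0.6],0,0.2],[[0,0,0.6],0,0.5],[[0,0,0.6],0,0.8],[[0,0,0.6],0,1],[[0,0,0.6],0,1],[[0,0.3,0.3],0,1],[[0,0.6,0],0,1],[[0,0.6,0],0,1],[[0,0.6,0],0,1],[[0,0.6,0],0,1],[[0,0.6,0],0,1],[[0,0.6,0],0,1],[[0,0.3,0],0,1],[[0,0,0],0,1],[[0,0,0],0,1]])

```text
t: 22.23
eef_pos: [495.1, -38.9, 370.3]
tcp_rot: [3.141, 0.0, 1.339]
ft_force: [-0.1, -0.3, 0.3]
opening: 0.999
grip_force: 0.0
```

```bash
python3 - <<'E'
from h import *
a=read_camera("scene"); b=read_camera("top")
for p in(a,b): print([(np.round(atz(p,r["at"],30)[:2]),round(r["confidence"],2)) for r in search_frame("cassette",p)[:4]])
save(a,"9a.png",(130,90,370,330),1.65); save(b,"9b.png",(310,160,430,260),3.3)
A=cv2.imread("pics/9a.png");B=cv2.imread("pics/9b.png");h=min(len(A),len(B))
cv2.imwrite("pics/9.png",np.hstack([A[:h],B[:h]])[:,:800])
E
```

```text
[(array([ 493., -197.]), 0.78), (array([495.,  67.]), 0.75), (array([485., 406.]), 0.56)]
[(array([486., 400.]), 0.97), (array([480.,  71.]), 0.67)]
```

View pics/9.png

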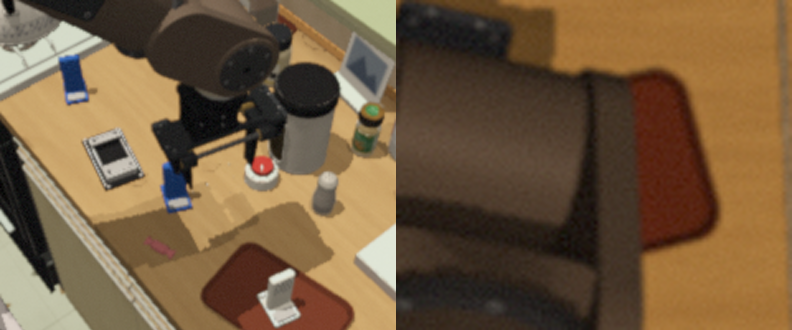

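```bash
python3 -c "
from cell import env
print(env.job_done())"
```

```text
the job is handed in; nothing more can be done
None
```

The cassette is out of the dock and stands upright, foot flat, inside the tray's rim, and the loose things look undisturbed. The set-down was rougher than asked: the grip let go with the heel already on the tray, so the toe dropped about 23 mm. I handed the job in at about 22 s, and no verdict came back.

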